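# Jog the micromanipulator clear

### The job

To back the pipette off before the next dish, push the tall, ball-topped jog lever well over, towards the end of its control box that carries the round dial, hold it there for about a second, then let it spring back upright. Do not tilt it the other way, and leave the short lever on the other box alone.

Things in the scene. Friction and masses are not known exactly. Their poses are not given: they have to be found in the camera images.
- jog_knob (a point): Centre of the 28 mm black ball knob atop the tall lever, a 10 mm upright steel stem in the middle of a white fixed control box (160x100x60 mm high), turned any way. Knob centre 90 mm above the pivot, 150 mm above the bench. z: up the stem; x (lever upright): level, towards the box end with the round dial (34 mm across, 20 mm high, 58 mm from the lever).
- jog_lever (a joint): Tilt of the tall lever, rad: 0 upright (spring-centred rest), positive towards the dial end, negative the other way, stops at +-0.5 (29 degrees). Well over: beyond 0.3 (17 degrees). Light spring, about 3 N at the knob at full tilt, damped: let go, it is upright again in about 0.3 s without swinging past.
- spare_grip (a point): Centre of the black crossbar (T-bar, 50 mm long, 18 mm thick, lying across the box) on the short lever of the other, otherwise identical, box, which has a dial too; upright it is 102 mm above the bench. Not to be used.
- spare_lever (a joint): Tilt of the short lever in rad: 0 upright, positive towards its own box's dial end, spring-centred in the same way, stops at +0.5 and -0.5. Leave it alone.
There are look-alikes about, which are no part of the job. What is shaped like the part that bears spare_grip but yellow is not meant.

How it is judged:
By the outcome, as a careful person would: the job done as asked, in the order asked, and still so for the second after the job is handed in, with the robot touching nothing.
It also fails if it takes over 32 s, if anything falls off the work surface, if the arm or the gripper's body presses on something with over 40 N, if the wrist force passes 120 N, or if a joint passes its speed limit or range.

### The arm

A 6-joint arm with a two-finger parallel gripper is mounted at the origin on the work surface. World frame = base frame: x ahead of the robot, y to its left, z up, the work surface at z = 0. Lengths are in m, angles in rad, forces in N, time in s.
With the tool pointing down it reaches from about 0.425 to 0.95 m from the base axis. Payload 3.5 kg.
Tool frame: the origin (TCP) lies midway between the tips of the shut fingers; the grasp point (between the pads) lies 19 mm behind it; z points along the fingers, y is the line along which they close (so a half turn about z gives the same grasp; the last joint's range is limited). The gripper opens to 85 mm and grips with 20 to 120 N. Pads are 22 mm wide; open, the fingers measure 114 mm over their backs; the gripper's body (76 mm by 85 mm) begins 54 mm behind the grasp point. The pads swing forward as they close: fully open they stand 13 mm farther back than shut.
Start: joints at [1.187, 0.286, 1.577, -0, 1.279, -0.15], TCP at [0.156, 0.657, 0.231] pointing down, gripper open.
Joint ranges: [-2.77, 2.77], [-0.9, 2.22], [0.21, 2.48], [-1.53, 4.67], [0.24, 2.81], [-2.84, 2.84]. Speed limits (rad/s): [2.79, 2.79, 3.14, 3.14, 3.14, 3.14].

### API

Orientations are given as a unit quaternion [x, y, z, w].
In Python, from plant import * gives the robot as it stands.
- The arm moves only by the tool move_arm, never from a script. Its argument "moves" is a list of rows, each a list of 3 entries, a list of its own where there are three numbers: the opening, from 0 (shut) to 1 (fully open), then the shift along the tool's x, y, z in m, then the turn, a rotation vector about the tool's x, y, z in rad. A call has exactly 10 rows; each row shifts and turns the commanded pose from where the row before left it, along the tool's axes as they then stand; what a row does not reach is not made up. A row lasts 1/12 s, in which the tool goes at most 41.7 mm and 7.16 degrees, less where a joint would pass 70% of its speed; a pose out of reach is approached as far as the arm can. A call is refused whole if a number of a shift passes 0.0417 or a number of a turn 0.125, either way. A call with a gripper value outside its range is refused whole. The fingers move at their own pace and stop on an object; "grip_force" is the grip in N (left out, the last holds). Time passes only in rows, so rows that do not move let the fingers close, or fill a call up. It gives the time, the measured TCP pose, the force, the opening and the grip force at its end, in the units of the state.
- get_state(): the state, without advancing time (a new reading comes with each control period).
- read_camera(name): name is "scene" or "top"; returns the picture (400x640x3 uint8, red, green, blue); there is no depth.
- camera_params(name): a dict with "fx", "fy", "cx", "cy" (pixels), "rvec" (rotation vector, rad) and "tvec" (3), from world to camera coordinates, as OpenCV has them. Camera axes: x right, y down, z forward; pixel columns grow to the right and rows downward; lengths in m; the calibration is good to about 2 mm. A picture is of the moment at which its call begins. camera_params takes no time and is no camera call.
- sign_off(): hands the job in; it is judged then, once.
The state is a dict: "time": time; "qpos": joint angles; "dq": joint speeds; "joint_efforts": joint torques, N m; "eef_pos": TCP position; "tcp_rot": TCP orientation; "contact_force": force on the tool from outside, world axes, zero at the start; "wrist_torque": the same for the moment, N m; "opening": opening from 0.0 (shut) to 1.0 (fully open); "finger_force": force on a finger pad.
Only numpy, scipy, OpenCV 4.12 (cv2) and the standard library are available. Lean on these libraries where they do the work, as an engineer would, in place of code of your own. Each camera call takes 0.05 s, during which the arm holds its last target. There are 200 camera calls.

## Working session

There is one attempt and no reset: what is moved stays moved. The work goes in short steps, Python scripts to look and compute and a tool call to move; the robot and the scene stay as the last step left them, time stands still between calls to the robot, and variables do not carry over. Pictures are saved under pics/ and viewed, at most 10 in all, crops included, and the job is handed in when it is done.

Besides the shell and the picture viewer there is one more tool, called after "Emit:" as name([rows], argument=value, ...), one row to a line, values as JSON. move_arm: Moves the arm, as the interface text tells. Its arguments: {"type":"object","properties":{"moves":{"type":"array"},"grip_force":{"type":"number"}},"required":["moves"]}

```bash
mkdir -p pics; cat > h.py <<'E'
from plant import *
import numpy as np, cv2
def cam(n):
    p=camera_params(n); K=np.array([[p['fx'],0,p['cx']],[0,p['fy'],p['cy']],[0,0,1.]])
    return K,cv2.Rodrigues(np.array(p['rvec'],float))[0],np.array(p['tvec'],float).ravel()
def ray(n,uv):
    K,R,t=cam(n); d=R.T@np.linalg.inv(K)@np.array([*uv,1.]); return -R.T@t,d
def onz(n,uv,z):
    o,d=ray(n,uv); return o+d*(z-o[2])/d[2]
def tri(u1,u2):
    a,d=ray('scene',u1); b,e=ray('top',u2)
    s=np.linalg.lstsq(np.c_[d,-e],b-a,rcond=None)[0]; p,q=a+s[0]*d,b+s[1]*e
    return (p+q)/2,np.linalg.norm(p-q)
def proj(n,X):
    K,R,t=cam(n); x=K@(R@np.array(X)+t); return x[:2]/x[2]
E
python3 - <<'E'
from h import *
for n in('scene','top'):
    i=read_camera(n); cv2.imwrite(f'pics/{n}0.png',cv2.cvtColor(i,cv2.COLOR_RGB2BGR))
s=get_state(); print(s['time'],s['eef_pos'],s['tcp_rot'],s['contact_force'])
E
```

```text
0.1 [0.15615231 0.65606488 0.230028  ] [ 1.16655913e-01  9.93171778e-01 -1.06417638e-03 -2.90689912e-04] [ 0.34072072 -0.29333716 -0.73779172]
```

View pics/scene0.png

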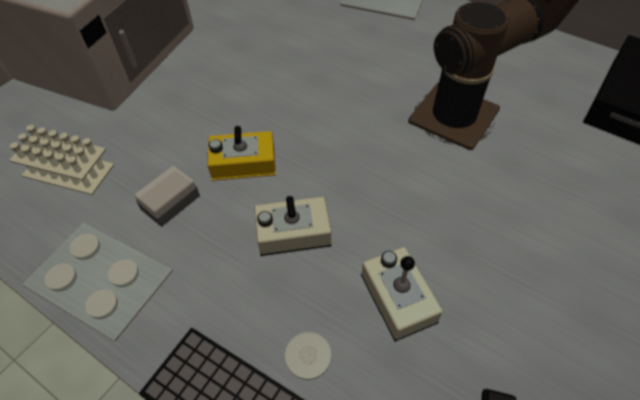

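View pics/top0.png

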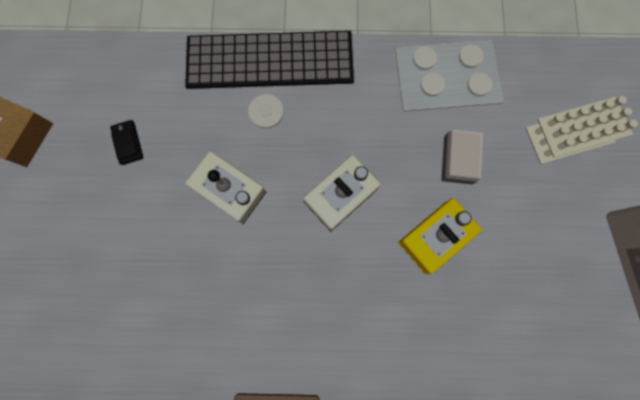

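Three boxes carry levers:
- **White box, black ball:** scene knob (407,264), dial (389,259); top knob (214,176), dial (242,198). It's the only ball-topped one, so it fits.
- **White box, T-bar:** scene (291,205), top (344,187). This is the spare.
- **Yellow box, T-bar:** scene (238,135), top (449,232). This is the look-alike.

Next I'll confirm in an enlarged crop and measure.

```bash
python3 - <<'E'
from h import *
S=cv2.imread('pics/scene0.png');T=cv2.imread('pics/top0.png')
a=cv2.resize(S[235:345,345:455],(390,390),interpolation=2);b=cv2.resize(T[135:245,170:280],(390,390),interpolation=2)
cv2.imwrite('pics/crop.png',np.hstack([a,b]))
def dark(I,c,r=14,th=45):
    g=I.max(2); m=np.zeros_like(g); x,y=c; m[y-r:y+r,x-r:x+r]=(g[y-r:y+r,x-r:x+r]<th)*255
    n,l,s,ce=cv2.connectedComponentsWithStats(m); k=1+np.argmax(s[1:,4]); return ce[k],s[k]
ks,a=dark(S,(407,262),11); kt,b=dark(T,(213,175),9); print(ks,a,kt,b)
P,e=tri(ks,kt); print('knob',P,e,onz('top',kt,.15),onz('scene',ks,.15))
D,e=tri((389,258.5),(242,198));print('dial',D,e,onz('top',(242,198),.08),onz('scene',(389,258),.08))
# box top from the top view
g=cv2.cvtColor(T,cv2.COLOR_BGR2GRAY); m=np.zeros_like(g); m[135:235,175:280]=(g[135:235,175:280]>165)*255
c=max(cv2.findContours(m,0,2)[0],key=cv2.contourArea); r=cv2.boxPoints(cv2.minAreaRect(cv2.convexHull(c)))
C=np.array([onz('top',p,.06) for p in r]); print(r,C,C.mean(0),[np.linalg.norm(C[i]-C[i-1]) for i in range(4)])
print('spare',onz('top',(344,187),.1))
E
```

```text
[407.08633094 263.22302158] [401 257  13  14 139] [213.52688172 175.61290323] [208 171  12  10  93]
knob [0.5629693  0.13701207 0.14795646] 0.0006568927497628722 [0.56261903 0.1361552  0.15      ] [0.56394291 0.13761255 0.15      ]
dial [0.52998767 0.08913975 0.07008453] 0.000502832252609921 [0.52827798 0.08696817 0.08      ] [0.53431286 0.09074462 0.08      ]
[[234.20001 211.40001]
 [235.40002 210.8    ]
 [237.00003 214.00002]
 [235.80002 214.60002]] [[0.50021814 0.10725091 0.06      ]
 [0.50166296 0.10455625 0.06      ]
 [0.49427197 0.10044375 0.06      ]
 [0.4928315  0.10313524 0.06      ]] [0.49724614 0.10384653 0.06      ] [np.float64(0.008455844656424802), np.float64(0.0030575634101717396), np.float64(0.00845809616174261), np.float64(0.0030527154268478007)]
spare [ 0.55323811 -0.1433124   0.1       ]
```

View pics/crop.png

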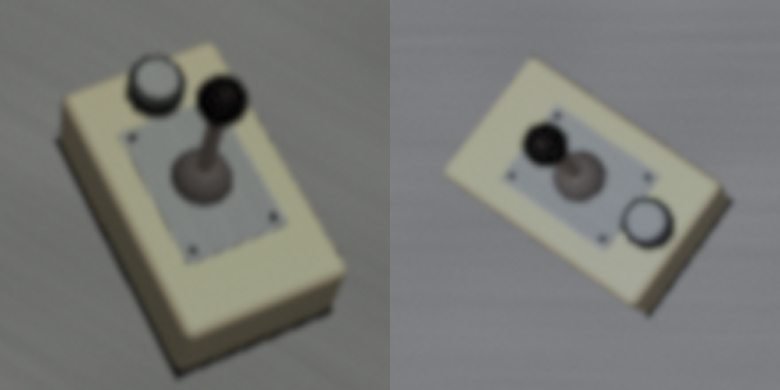

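The crop confirms it: a ball knob on a white box, with the dial on the lower-right side in the top view. The direction to the dial is about (-0.567, -0.824). I'll shut the gripper, turn the tool's y to -d, and come down behind the knob.

Emit:
move_arm([
  [0, [0, 0, 0], [0, 0, 0.092]],
  [0, [0, 0, 0], [0, 0, 0.092]],
  [0, [0, 0, 0], [0, 0, 0.092]],
  [0, [0, 0, 0], [0, 0, 0.092]],
  [0, [-0.039, -0.009, 0], [0, 0, 0]],
  [0, [-0.039, -0.009, 0], [0, 0, 0]],
  [0, [-0.039, -0.009, 0], [0, 0, 0]],
  [0, [-0.039, -0.009, 0], [0, 0, 0]],
  [0, [-0.039, -0.009, 0], [0, 0, 0]],
  [0, [-0.039, -0.009, 0], [0, 0, 0]],
])

```text
time: 0.93
eef_pos: [0.3193, 0.4779, 0.2308]
tcp_rot: [0.296, 0.955, -0.0, -0.0]
contact_force: [0.0, 1.2, 0.5]
opening: -0.002
finger_force: 0.0
```

Emit:
move_arm([
  [0, [-0.039, -0.009, 0], [0, 0, 0]],
  [0, [-0.039, -0.009, 0], [0, 0, 0]],
  [0, [-0.039, -0.009, 0], [0, 0, 0]],
  [0, [-0.039, -0.009, 0], [0, 0, 0]],
  [0, [-0.039, -0.009, 0], [0, 0, 0]],
  [0, [-0.039, -0.009, 0], [0, 0, 0]],
  [0, [-0.039, -0.009, 0], [0, 0, 0]],
  [0, [-0.039, -0.009, 0], [0, 0, 0]],
  [0, [0, 0, 0], [0, 0, 0]],
  [0, [0, 0, 0], [0, 0, 0]],
])

```text
time: 1.77
eef_pos: [0.536, 0.2419, 0.2306]
tcp_rot: [0.298, 0.954, -0.0, -0.001]
contact_force: [1.2, 0.1, -0.5]
opening: 0.0
finger_force: 0.0
```

```bash
cat > rel.py <<'E'
from h import *
from scipy.spatial.transform import Rotation as Ro
s=get_state(); R=Ro.from_quat(s['tcp_rot']).as_matrix(); k=np.array([.563,.137,.15])
print(s['time'],s['eef_pos'],'R',R.round(3).tolist(),'knob in tool',(R.T@(k-s['eef_pos'])).round(4),s['opening'],np.round(s['contact_force'],2))
E
python3 rel.py
```

```text
1.7667 [0.53595784 0.241859   0.23059925] R [[-0.822, 0.569, -0.001], [0.569, 0.822, -0.0], [0.001, -0.001, -1.0]] knob in tool [-0.082  -0.0707  0.0806] 0.0002449930702163785 [ 1.19  0.13 -0.54]
```

Emit:
move_arm([
  [0, [-0.027, -0.005, 0], [0, 0, 0]],
  [0, [-0.027, -0.005, 0], [0, 0, 0]],
  [0, [-0.028, -0.005, 0], [0, 0, 0]],
  [0, [0, 0, 0.02], [0, 0, 0]],
  [0, [0, 0, 0.02], [0, 0, 0]],
  [0, [0, 0, 0.02], [0, 0, 0]],
  [0, [0, 0, 0.02], [0, 0, 0]],
  [0, [0, 0, 0.02], [0, 0, 0]],
  [0, [0, 0, 0], [0, 0, 0]],
  [0, [0, 0, 0], [0, 0, 0]],
])

```text
time: 2.6
eef_pos: [0.5923, 0.186, 0.1298]
tcp_rot: [0.296, 0.955, -0.001, -0.002]
contact_force: [0.0, 0.0, 0.3]
opening: 0.002
finger_force: 0.0
```

```bash
python3 rel.py; python3 - <<'E'
from h import *
i=cv2.cvtColor(read_camera('scene'),cv2.COLOR_RGB2BGR); j=cv2.cvtColor(read_camera('top'),cv2.COLOR_RGB2BGR)
cv2.imwrite('pics/b.png',np.hstack([cv2.resize(i[220:350,330:460],(390,390)),cv2.resize(j[125:255,160:290],(390,390))]))
E
```

```text
2.6 [0.59230963 0.1859586  0.12979354] R [[-0.825, 0.565, -0.004], [0.565, 0.825, -0.0], [0.003, -0.003, -1.0]] knob in tool [-0.0034 -0.057  -0.0201] 0.0015664172163238085 [0.02 0.05 0.31]
```

View pics/b.png

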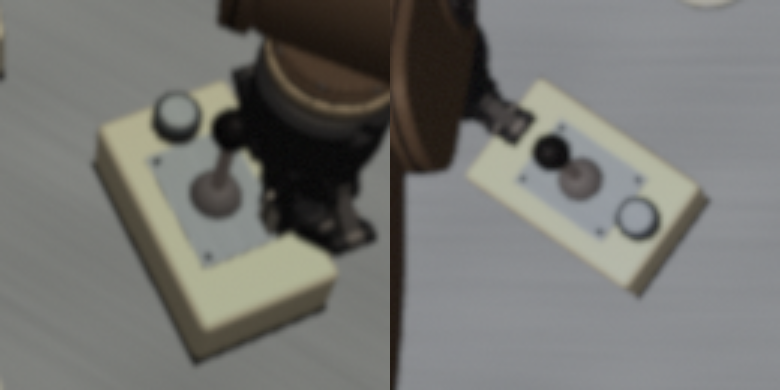

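The shut fingers stand behind the still-upright knob, at about (515,125) in the right panel with the ball at (550,152). I'll push part way, then check the tilt.

Emit:
move_arm([
  [0, [-0.0035, -0.008, 0], [0, 0, 0]],
  [0, [0, -0.008, 0], [0, 0, 0]],
  [0, [0, -0.008, 0], [0, 0, 0]],
  [0, [0, -0.006, 0], [0, 0, 0]],
  [0, [0, -0.006, 0], [0, 0, 0]],
  [0, [0, -0.006, 0], [0, 0, 0]],
  [0, [0, -0.006, 0], [0, 0, 0]],
  [0, [0, 0, 0], [0, 0, 0]],
  [0, [0, 0, 0], [0, 0, 0]],
  [0, [0, 0, 0], [0, 0, 0]],
])

```text
time: 3.53
eef_pos: [0.5702, 0.1434, 0.1316]
tcp_rot: [0.296, 0.955, 0.0, 0.0]
contact_force: [0.5, 0.5, 1.2]
opening: 0.004
finger_force: 0.6
```

```bash
python3 rel.py; python3 - <<'E'
from h import *
i=cv2.cvtColor(read_camera('scene'),cv2.COLOR_RGB2BGR); j=cv2.cvtColor(read_camera('top'),cv2.COLOR_RGB2BGR)
cv2.imwrite('pics/c.png',np.hstack([cv2.resize(i[220:350,330:460],(390,390)),cv2.resize(j[125:255,160:290],(390,390))]))
d=np.array([-.567,-.824,0])
for a in(0,.1,.2,.3,.4,.5):
    p=proj('top',np.array([.563,.137,.06])+d*.09*np.sin(a)+[0,0,.09*np.cos(a)]); print(a,390+(p[0]-160)*3,(p[1]-125)*3)
E
```

```text
3.5333 [0.57018948 0.14337941 0.13158839] R [[-0.824, 0.566, 0.001], [0.566, 0.824, 0.0], [-0.0, 0.001, -1.0]] knob in tool [ 0.0023 -0.0093 -0.0184] 0.004247978297172745 [0.51 0.45 1.21]
0 549.4233444397235 151.29576833804123
0.1 559.5692620613479 158.62816414796077
0.2 569.9350300642643 166.18774228939574
0.3 580.3843917747877 173.87506892210376
0.4 590.7803678746372 181.58910138855836
0.5 600.9882505641883 189.22940994794214
```

View pics/c.png

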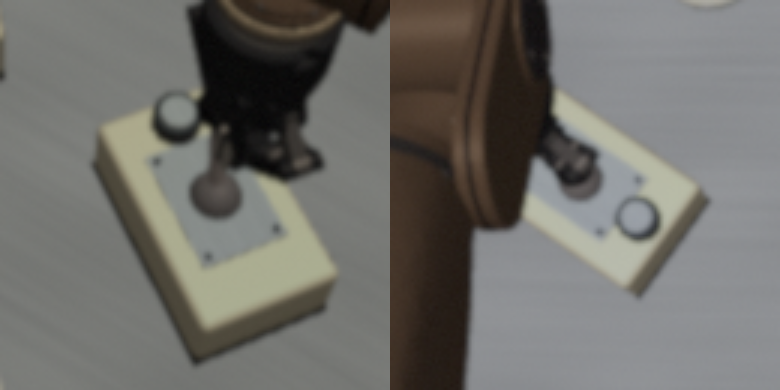

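The lever is tilted about 0.2 rad, with the ball near (577,165) in the right panel, partly hidden by the finger. Contact is light. I'll push 18 mm further and hold.

Emit:
move_arm([
  [0, [0.002, -0.006, 0], [0, 0, 0]],
  [0, [0, -0.006, 0], [0, 0, 0]],
  [0, [0, -0.006, 0], [0, 0, 0]],
  [0, [0, 0, 0], [0, 0, 0]],
  [0, [0, 0, 0], [0, 0, 0]],
  [0, [0, 0, 0], [0, 0, 0]],
  [0, [0, 0, 0], [0, 0, 0]],
  [0, [0, 0, 0], [0, 0, 0]],
  [0, [0, 0, 0], [0, 0, 0]],
  [0, [0, 0, 0], [0, 0, 0]],
])

```text
time: 4.47
eef_pos: [0.5579, 0.1299, 0.1312]
tcp_rot: [0.296, 0.955, 0.0, -0.0]
contact_force: [0.4, 4.1, -2.0]
opening: 0.001
finger_force: 1.7
```

```bash
python3 rel.py; python3 - <<'E'
from h import *
i=cv2.cvtColor(read_camera('scene'),cv2.COLOR_RGB2BGR); j=cv2.cvtColor(read_camera('top'),cv2.COLOR_RGB2BGR)
cv2.imwrite('pics/d.png',np.hstack([cv2.resize(i[220:350,330:460],(390,390)),cv2.resize(j[125:255,160:290],(390,390))]))
E
```

```text
4.4667 [0.55788483 0.12987477 0.13121932] R [[-0.824, 0.566, -0.001], [0.566, 0.824, 0.0], [0.001, -0.0, -1.0]] knob in tool [-0.0002  0.0088 -0.0188] 0.0013423387534991303 [ 0.42  4.08 -1.95]
```

View pics/d.png

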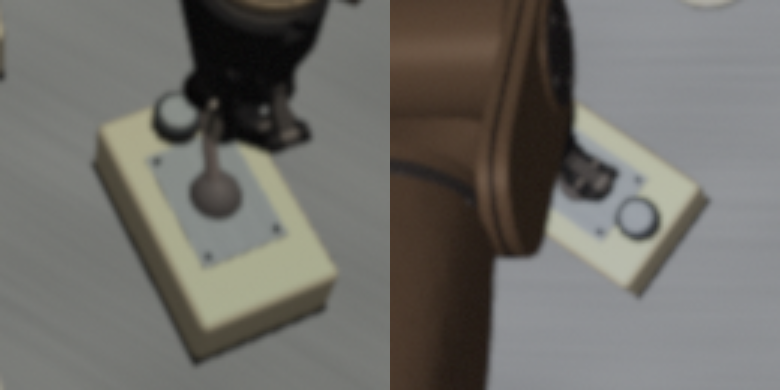

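```bash
python3 - <<'E'
from h import *
d=np.array([-.567,-.824,0])
for a in(0,.2,.3,.4,.5):
  for r in(.065,.09):
    f=lambda n:proj(n,np.array([.563,.137,.06])+d*r*np.sin(a)+[0,0,r*np.cos(a)]); p=f('scene');q=f('top'); print(a,r,(p-[330,220])*3,(q-[160,125])*3+[390,0])
c=cv2.imread('pics/d.png'); cv2.imwrite('pics/e.png',np.hstack([cv2.resize(c[60:210,150:300],(390,390),interpolation=2),cv2.resize(c[110:240,540:670],(390,390),interpolation=2)])*1)
i=cv2.imread('pics/e.png'); cv2.imwrite('pics/e.png',np.clip(i.astype(float)*2,0,255).astype('uint8'))
E
```

```text
0 0.065 [225.91116989 147.60181091] [558.27338472 159.5360377 ]
0 0.09 [231.10922087 128.05062954] [549.42334444 151.29576834]
0.2 0.065 [216.33180227 131.68100206] [572.67006155 169.98889064]
0.2 0.09 [217.53317423 105.84095599] [569.93503006 166.18774229]
0.3 0.065 [211.53967751 124.77771142] [580.00329743 175.38204446]
0.3 0.09 [210.77986016  96.3125438 ] [580.38439177 173.87506892]
0.4 0.065 [206.81801202 118.67155658] [587.30754116 180.79893251]
0.4 0.09 [204.15533084  87.95960553] [590.78036787 181.58910139]
0.5 0.065 [202.21792216 113.41700322] [594.49453276 186.17387323]
0.5 0.09 [197.7328274   80.85109433] [600.98825056 189.22940995]
```

View pics/e.png

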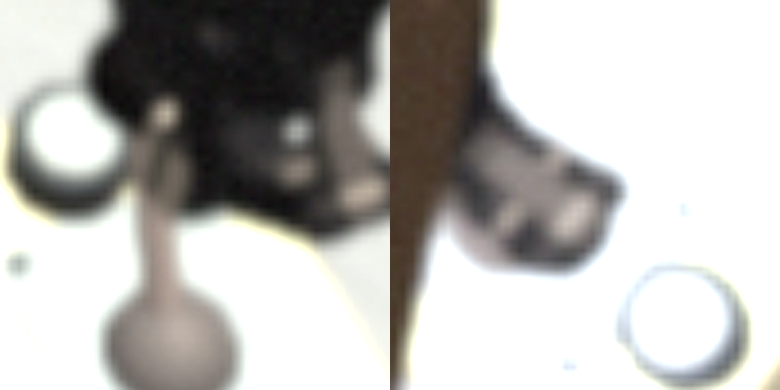

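The ball's left edge shows at the 0.4 rad position (centre about (204,88) in the left panel) and the stem agrees, so it is well over. I'll hold a little longer, then withdraw along -d.

Emit:
move_arm([
  [0, [0, 0, 0], [0, 0, 0]],
  [0, [0, 0, 0], [0, 0, 0]],
  [0, [0, 0, 0], [0, 0, 0]],
  [0, [0, 0.025, 0], [0, 0, 0]],
  [0, [0, 0.03, 0], [0, 0, 0]],
  [0, [0, 0.03, 0], [0, 0, 0]],
  [0, [0, 0.03, 0], [0, 0, 0]],
  [0, [0, 0.02, 0], [0, 0, 0]],
  [0, [0, 0, -0.03], [0, 0, 0]],
  [0, [0, 0, -0.03], [0, 0, 0]],
])

```text
time: 5.4
eef_pos: [0.6334, 0.2404, 0.1885]
tcp_rot: [0.296, 0.955, -0.003, -0.003]
contact_force: [0.2, 0.2, 0.5]
opening: 0.002
finger_force: 0.0
```

Emit:
move_arm([
  [0, [0, 0.03, -0.03], [0, 0, 0]],
  [0, [0, 0.02, 0], [0, 0, 0]],
  [0, [0, 0, 0], [0, 0, 0]],
  [0, [0, 0, 0], [0, 0, 0]],
  [0, [0, 0, 0], [0, 0, 0]],
  [0, [0, 0, 0], [0, 0, 0]],
  [0, [0, 0, 0], [0, 0, 0]],
  [0, [0, 0, 0], [0, 0, 0]],
  [0, [0, 0, 0], [0, 0, 0]],
  [0, [0, 0, 0], [0, 0, 0]],
])

```text
time: 6.23
eef_pos: [0.6624, 0.2813, 0.2206]
tcp_rot: [0.297, 0.955, -0.0, -0.0]
contact_force: [-0.4, -0.6, -0.4]
opening: 0.001
finger_force: 0.0
```

```bash
python3 rel.py; python3 - <<'E'
from h import *
cv2.imwrite('pics/f.png',cv2.cvtColor(np.hstack([cv2.resize(read_camera(n),(390,244)) for n in('scene','top')]),cv2.COLOR_RGB2BGR))
E
```

```text
6.2333 [0.66236877 0.2813297  0.22063466] R [[-0.824, 0.566, -0.0], [0.566, 0.824, -0.0], [0.0, -0.0, -1.0]] knob in tool [ 1.000e-04 -1.752e-01  7.070e-02] 0.0009050546106923098 [-0.37 -0.55 -0.41]
```

View pics/f.png

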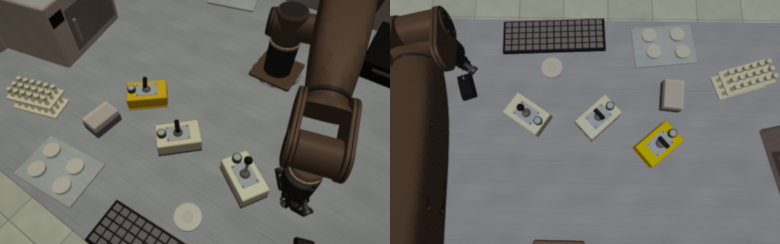

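The lever is upright again (knob at (249,160) in the left panel), the arm is clear, and the other boxes are untouched.

```bash
python3 -c "
from plant import *
print(sign_off())"
```

```text
the job is handed in; nothing more can be done
None
```

I pushed the tall ball-topped lever about 0.4 rad towards its dial end, held it there for about a second, and let it spring back upright. The spare lever was not touched, and the job is handed in.

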